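# Close the peg jar on the writing desk

### The job

Put the black screw lid from the desk tray back on the open jar of little wooden pegs in the wooden organiser. First set it down level on top of the jar's thread, turn it back (anticlockwise seen from above) until it drops into the thread starts, then screw it clockwise all the way to its stop and let go. Leave everything else on the desk where it stands.

Things in the scene. Friction and masses are not known exactly. Their poses are not given: they have to be found in the camera images.
- lid: Loose black screw lid, about 45 g: round cap 62 mm in diameter, 24 mm high, ribbed side, open below (20 mm deep, 58.4 mm inner diameter, top 4 mm thick). Starts mouth down in the desk tray. Origin: centre of its lower edge; z points up out of the flat top; one of its three lugs lies on its x axis.
- lid_lug (a point): Middle of the lid's lug on its x axis, at radius 26.5 mm, 3 mm above the lower edge. Three such lugs inside the skirt, 120 degrees apart, each 6 mm wide and 3.5 mm high (1.5 to 5 mm above the lower edge), reach in to radius 24.2 mm. White strokes on the lid's top, radius 19 to 30 mm, stand over the lugs.
- jar: The open jar, wedged in a round well of the organiser: it neither turns nor lifts. Origin: centre of its underside, 8 mm above the desk, z up. Clear body with wooden pegs inside, 62 mm in diameter, mustard yellow collar at 66 to 69 mm, then the yellow threaded neck. Three thread starts, 120 degrees apart, one on the x axis; a black mark on wall and collar below each.
- jar_rim (a point): Centre of the jar's mouth, on its axis 95 mm above the underside. Neck radius 22.4 mm, tapered over the top 9 mm to 18.3 mm; thread ridges stand out to 27.2 mm. Height of the lid's origin BELOW this point: resting on top of the ridges 8 mm (20 degrees past a start) to 13 mm (88 degrees past); dropped in at the starts 15.5 mm; screwed home 20 mm.
- jar_start (a point): Thread start on the jar's x axis, radius 26.5 mm, 81 mm above the underside. It is a gap in the ridge, 16 degrees anticlockwise to 15 degrees clockwise (from above) of this point: a lug turned here drops onto the lower flank, ready to be screwed clockwise. A lug 20 to 88 degrees clockwise of a start rests on the ridge. The lid has about 1.8 mm sideways play.
- jar_stop (a point): Where the lug that entered at jar_start ends: 90 degrees clockwise of it, radius 26.5 mm. The groove falls 5 mm evenly over the 90 degrees; the last 20 degrees wedge (under 1 N m). Here an upright rib, as tall as the ridge top, stops the lug as the lid meets the rim; it also blocks a lug on top of the ridge, which can only be turned back, anticlockwise.
- organiser: The fixed pale wooden desk organiser, 100 mm (x) by 240 mm (y), 34 mm high. Origin: centre of its underside. The jar stands 60 mm to its +y side; a black pen cup (32 mm radius, 108 mm high, pens up to 172 mm) stands 84 mm to its -y side.
- tray: The fixed shallow desk tray with a grey lining, 170 mm (x) by 230 mm (y), floor 4 mm and rim 10 mm above the desk. Origin: centre of its underside. The lid, the tape roll, the tin and the eraser lie in it.
- tape: Bystander: roll of paper tape lying flat, 50 mm in diameter, 19 mm high. Origin: centre of its underside.
- tin: Bystander: round aluminium tin with a green top, 55 mm in diameter, 26 mm high. Origin: centre of its underside.
- eraser: Bystander: white eraser in a blue sleeve, 17 mm (x) by 45 mm (y) by 12 mm. Origin: centre of its underside.
- stapler: Bystander: black and grey stapler, 34 mm (x) by 125 mm (y), 45 mm high, on the desk by the tray. Origin: centre of its underside.
- pin_jar: Bystander: closed amber jar with an aluminium lid, 48 mm in diameter, 58 mm high, on the desk by the organiser. Origin: centre of its underside.
- bottle: Bystander: tall blue drinking bottle, 66 mm in diameter, 208 mm high, standing between the organiser and the tray. Origin: centre of its underside.
- mug: Bystander: white mug, 76 mm in diameter, 85 mm high, its handle to +y reaching about 70 mm from the axis. Origin: centre of its underside.
Not all that is in view belongs to the job. Leave any orange or red look-alike of the lid alone.

How it is judged:
By the outcome, as a careful person would: the job done as asked, in the order asked, and still so for the second after the job is handed in, with the robot touching nothing.
It also fails if it takes over 64 s, if anything falls off the work surface, if the arm or the gripper's body presses on something with over 40 N, if the wrist force passes 120 N, or if a joint passes its speed limit or range.

### The arm

A 6-joint arm with a two-finger parallel gripper is mounted at the origin on the work surface. World frame = base frame: x ahead of the robot, y to its left, z up, the work surface at z = 0. Lengths are in m, angles in rad, forces in N, time in s.
With the tool pointing down it reaches from about 0.275 to 0.725 m from the base axis. Payload 15.9 kg.
Tool frame: the origin (TCP) lies between the finger pads; the fingertips stand 22 mm ahead of it and the grasp point (between the pads) lies 3 mm ahead of it (env.tips_ahead is the distance from the TCP to the fingertips, in m); z points along the fingers, y is the line along which they close (so a half turn about z gives the same grasp; the last joint's range is limited). The gripper opens to 85 mm and grips with 20 to 120 N. Pads are 22 mm wide; open, the fingers measure 114 mm over their backs; the gripper's body (76 mm by 85 mm) begins 54 mm behind the grasp point. The pads swing forward as they close: fully open they stand 13 mm farther back than shut.
Start: joints at [1.182, 0.213, -0.034, 1.323, 0, 1.571], TCP at [0.19, 0.463, 0.253] pointing down, gripper open.
Joint ranges: [-2.98, 2.98], [-0.74, 1.72], [-1.14, 1.35], [-2.1, 2.04], [-1.57, 1.44], [-3.14, 3.14]. Speed limits (rad/s): [1.89, 1.89, 2.39, 2.57, 3.14, 3.14].

### API

Orientations are given as a rotation vector (axis times angle).
In Python, from station import env, cams gives the robot as it stands. The module is installed in compiled form; this text tells all that it offers.
- The arm moves only by the shell command python3 -m jog 'ROWS' [FORCE]. ROWS is JSON, a list that holds one entry, the list of rows, each a list of 5 numbers: the finger opening in mm, from 0 to 85.4, then the shift along the tool's x, y, z each as a share of 0.4 m, from -1 to 1, then the turn about the tool's z as a share of 4 degrees, from -1 to 1. In form: [[[fingers, dx, dy, dz, twist], ...]]. A call has exactly 8 rows; each row shifts and turns the commanded pose from where the row before left it, along the tool's axes as they then stand; what a row does not reach is not made up. A row lasts 1/12 s, in which the tool goes at most 41.7 mm and 7.16 degrees, less where a joint would pass 70% of its speed; a pose out of reach is approached as far as the arm can. A call with a number of a shift or a turn outside -1 to 1 is refused whole. A call with a gripper value outside its range is refused whole. The fingers move at their own pace and stop on an object; FORCE is the grip in N (left out, the last holds). Time passes only in rows, so rows that do not move let the fingers close, or fill a call up. It gives the time, the measured TCP pose, the force, the opening and the grip force at its end, in the units of the state.
- env.read_state(): the state, without advancing time (a new reading comes with each control period).
- cams.snapshot(name): name is "side" or "top" or "wrist"; returns a dict with "img" (400x640x3 uint8, red, green, blue), "fov_y" (degrees; the focal length in pixels is half the picture's height over the tangent of half this angle, whatever the lens; pixels are square), "cx", "cy" (the principal point, pixels), "world_from_camera" (4x4, takes a point from camera to world coordinates). Camera axes: x right, y up, looking along -z (the intrinsics and any distortion apply to the point x, -y, -z); pixel columns grow to the right and rows downward; lengths in m; the calibration is good to about 2 mm. A picture is of the moment at which its call begins. There is no depth.
- env.hand_in(): hands the job in; it is judged then, once.
The state is a dict: "time": time; "joint_pos": joint angles; "qd": joint speeds; "joint_torque": joint torques, N m; "eef_pos": TCP position; "tool_rot": TCP orientation; "ft_force": force on the tool from outside, world axes, zero at the start; "ft_torque": the same for the moment, N m; "finger_gap": finger opening in m; "grip_force": force on a finger pad.
Only numpy, scipy, OpenCV 4.12 (cv2) and the standard library are available. Lean on these libraries where they do the work, as an engineer would, in place of code of your own. Each camera call takes 0.05 s, during which the arm holds its last target. There are 200 camera calls.

## Working session

There is one attempt and no reset: what is moved stays moved. The work goes in short steps, Python scripts to look and compute and a shell command to move; the robot and the scene stay as the last step left them, time stands still between calls to the robot, and variables do not carry over. Pictures are saved under pics/ and viewed, at most 10 in all, crops included, and the job is handed in when it is done.

```bash
mkdir -p pics; cat > h.py <<'E'
import numpy as np, cv2
from station import env, cams
def snap(n):
    s=cams.snapshot(n); return s
def save(img,p): cv2.imwrite(p,cv2.cvtColor(img,cv2.COLOR_RGB2BGR))
def ray(s,u,v):
    f=s["img"].shape[0]/2/np.tan(np.radians(s["fov_y"])/2)
    T=np.array(s["world_from_camera"]); d=np.array([(u-s["cx"])/f,-(v-s["cy"])/f,-1.])
    return T[:3,3],T[:3,:3]@d
def plane(s,u,v,z):
    o,d=ray(s,u,v); return o+d*(z-o[2])/d[2]
def proj(s,p):
    f=s["img"].shape[0]/2/np.tan(np.radians(s["fov_y"])/2)
    c=np.linalg.inv(np.array(s["world_from_camera"]))@np.append(p,1)
    return s["cx"]+f*c[0]/-c[2], s["cy"]-f*c[1]/-c[2]
def tri(rays):
    A=np.zeros((3,3));b=np.zeros(3)
    for o,d in rays:
        d=d/np.linalg.norm(d);P=np.eye(3)-np.outer(d,d);A+=P;b+=P@o
    x=np.linalg.solve(A,b); return x,[np.linalg.norm((np.eye(3)-np.outer(d,d)/(d@d))@(x-o)) for o,d in rays]
E
python3 - <<'E'
from h import *
for n in("top","side","wrist"):
    s=snap(n); save(s["img"],f"pics/{n}0.png"); print(n,{k:v for k,v in s.items() if k not in("img",)})
print(env.read_state())
E
```

```text
top {'fov_y': 43.864747752954216, 'cx': 316.375505164745, 'cy': 196.61931210367038, 'world_from_camera': array([[ 0.01019612,  0.98266223, -0.18512422,  0.28550009],
       [-0.99992708,  0.00882168, -0.00824659,  0.019908  ],
       [-0.0064705 ,  0.1851948 ,  0.98268053,  1.26139427],
       [ 0.        ,  0.        ,  0.        ,  1.        ]])}
side {'fov_y': 54.59972512785902, 'cx': 322.9633417916874, 'cy': 199.89425248850284, 'world_from_camera': array([[-0.93310765,  0.1783551 , -0.31224921,  0.26043079],
       [-0.35903963, -0.51042488,  0.78138146,  0.60283521],
       [-0.0200164 ,  0.84122286,  0.54031791,  0.51400089],
       [ 0.        ,  0.        ,  0.        ,  1.        ]])}
wrist {'fov_y': 61.50442086149762, 'cx': 318.2911887742281, 'cy': 200.09266069037315, 'world_from_camera': array([[ 3.79416045e-01, -8.80895232e-01, -2.82961226e-01,
         1.16673306e-01],
       [ 9.25226057e-01,  3.61085708e-01,  1.16506890e-01,
         4.91678182e-01],
       [-4.57109505e-04, -3.06007683e-01,  9.52028933e-01,
         3.73986841e-01],
       [ 0.00000000e+00,  0.00000000e+00,  0.00000000e+00,
         1.00000000e+00]])}
{'time': 0.15, 'joint_pos': array([ 1.18199107e+00,  2.13226666e-01, -3.48900925e-02,  1.32351911e+00,
        1.36889430e-05,  1.57077273e+00]), 'qd': array([-0.00017967, -0.00043846,  0.00109495,  0.00044594,  0.00021945,
       -0.00057563]), 'joint_torque': array([-2.58662803e-03, -6.86406040e+01,  4.87247658e+01,  1.31291320e-02,
       -2.46185582e-04,  9.18163295e-06]), 'eef_pos': array([0.18944393, 0.46245361, 0.25294793]), 'tool_rot': array([-6.06823950e-01, -3.08224983e+00,  1.28967650e-03]), 'ft_force': array([-0.01722586, -0.01316184, -0.29026406]), 'ft_torque': array([0.01790613, 0.01122326, 0.02942602]), 'grip_force': 0.0, 'finger_gap': 0.08543846154380774}
```

View pics/top0.png

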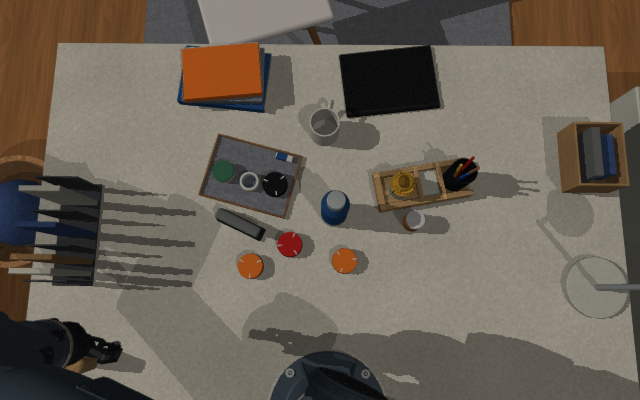

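View pics/side0.png

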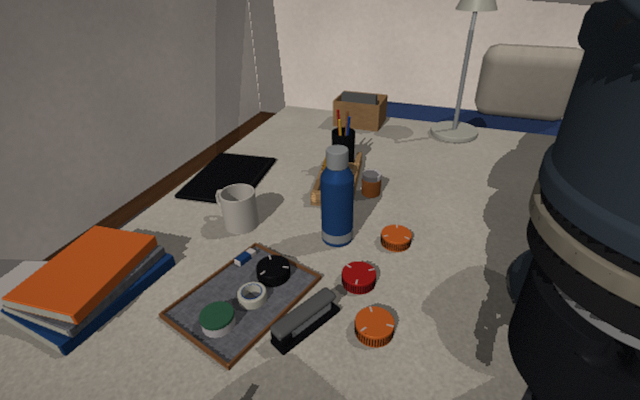

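The top view shows the black lid at (275,185) in the tray, and the open yellow jar at (403,184). The bottle is at (335,205) and hides the jar from the side camera. The side view shows the lid at (272,268). Four things look like the lid: black at (275,185), red at (290,244), and orange at (250,266) and (344,260). Only the black one in the tray fits the description.

```bash
python3 - <<'E'
from h import *
t=snap("top");s=snap("side")
def dark(img,box,thr=45):
    x0,y0,x1,y1=box
    m=(img[y0:y1,x0:x1].max(2)<thr).astype(np.uint8)
    n,l,st,c=cv2.connectedComponentsWithStats(m)
    return [(st[i],c[i]+[x0,y0]) for i in range(1,n) if st[i][4]>60]
print("top",dark(t["img"],(258,165,295,202)))
print("side",dark(s["img"],(250,250,297,292)))
R=ray
x,e=tri([ray(t,275,184),ray(s,272,267)]);print("lid approx",x,e)
for n,u,v,z in [("lid",275,184,.028),("jar rim",403,181,.103),("bottle top",337,198,.208),("mug",323,122,.085),("stapler",240,224,.045),("tape",249,181,.023),("tin",222,170,.03),("eraser",286,157,.016),("pin",414,220,.058),("pen",462,172,.108)]:
    print(n,plane(t,u,v,z).round(4))
for n,img,b in (("a",t["img"],(255,130,305,222)),("b",t["img"],(365,150,485,240)),):pass
a=cv2.resize(t["img"][140:225,250:310],None,fx=6,fy=6,interpolation=cv2.INTER_CUBIC)
b=cv2.resize(t["img"][140:225,368:438],None,fx=6,fy=6,interpolation=cv2.INTER_CUBIC)
save(np.hstack([a,b]),"pics/crop1.png")
E
```

```text
top [(array([  2,   7,  28,  25, 510], dtype=int32), array([274.29019608, 183.88627451]))]
side [(array([  6,   5,  41,  34, 869], dtype=int32), array([273.3141542 , 270.85960875]))]
lid approx [0.5516062  0.13657586 0.02065755] [np.float64(0.0005194728947136525), np.float64(0.0005194728947136141)]
lid [0.5495 0.1357 0.028 ]
jar rim [ 0.5435 -0.1766  0.103 ]
bottle top [ 0.4813 -0.0158  0.208 ]
mug [0.6956 0.0153 0.085 ]
stapler [0.4442 0.218  0.045 ]
tape [0.5579 0.2028 0.023 ]
tin [0.5844 0.2718 0.03  ]
eraser [0.6239 0.1101 0.016 ]
pin [ 0.4563 -0.2088  0.058 ]
pen [ 0.5655 -0.3165  0.108 ]
```

View pics/crop1.png

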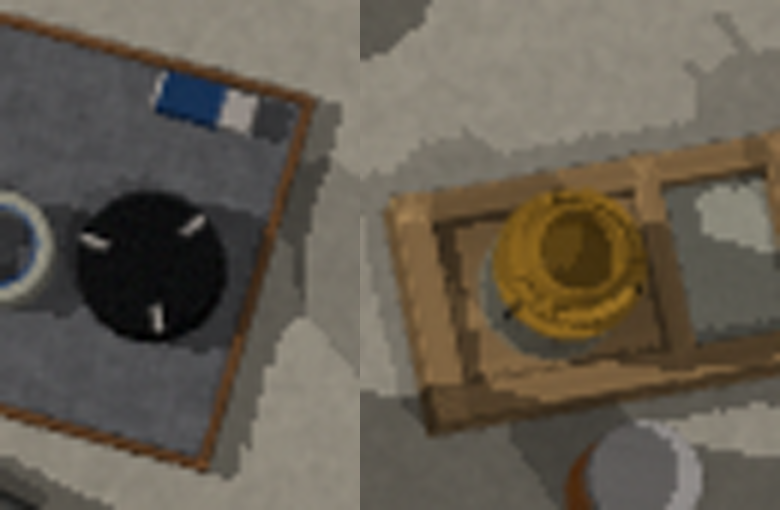

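The crop confirms it: the black lid with three white strokes is at (275,184). The jar has one dark mark near (393,192). Next I move the wrist camera over the lid and turn the gripper so its closing line passes clear of the tape and eraser.

```bash
cat >> h.py <<'E'
def pose():
    from scipy.spatial.transform import Rotation as Ro
    st=env.read_state(); M=Ro.from_rotvec(st["tool_rot"]).as_matrix(); return st,M
def go(target):
    st,M=pose(); d=M.T@(np.array(target)-st["eef_pos"]); print("t",round(st["time"],2),"pos",st["eef_pos"].round(4),"yaw_y",round(np.degrees(np.arctan2(M[1,1],M[0,1])),2),"tilt",round(float(M[2,2]),5),"q",st["joint_pos"].round(2),"\n shares",(d/.4).round(4),"mm",(d*1000).round(1),"gap",st["finger_gap"],"grip",st["grip_force"],"F",st["ft_force"].round(2),"T",st["ft_torque"].round(3))
E
python3 -m jog '[[[85,-0.07,-0.026,0,0],[85,-0.07,-0.026,0,0],[85,-0.07,-0.026,0,0],[85,-0.07,-0.026,0,0],[85,-0.07,-0.026,0,0],[85,-0.07,-0.026,0,0],[85,-0.07,-0.026,0,0],[85,-0.07,-0.026,0,0]]]' 40
python3 -m jog '[[[85,-0.07,-0.026,0,0],[85,-0.07,-0.026,0,0],[85,-0.07,-0.026,0,0],[85,-0.07,-0.026,0,0],[85,-0.07,-0.026,0,0],[85,-0.07,-0.026,0,0],[85,-0.07,-0.026,0,0],[85,-0.07,-0.026,0,0]]]'
python3 -m jog '[[[85,0,0,0,1],[85,0,0,0,1],[85,0,0,0,1],[85,0,0,0,1],[85,0,0,0,1],[85,0,0,0,1],[85,0,0,0,1],[85,0,0,0,1]]]'
python3 -m jog '[[[85,0,0,0,1],[85,0,0,0,1],[85,0,0,0,1],[85,0,0,0,1],[85,0,0,0,1],[85,0,0,0,1],[85,0,0,0,0],[85,0,0,0,0]]]'
python3 - <<'E'
from h import *
go([.5505,.136,.25]); print(env.tips_ahead)
s=snap("wrist"); save(s["img"],"pics/w1.png"); import pickle; pickle.dump(s,open("w1.pkl","wb"))
E
```

```text
time: 0.92
eef_pos: [0.3661, 0.2996, 0.2533]
tool_rot: [0.607, 3.082, 0.0]
ft_force: [0.3, 0.6, -0.0]
finger_gap: 0.0853
grip_force: 0.0
time: 1.58
eef_pos: [0.5419, 0.1376, 0.2532]
tool_rot: [-0.607, -3.082, 0.0]
ft_force: [-0.8, 1.5, 0.2]
finger_gap: 0.0848
grip_force: 0.0
time: 2.25
eef_pos: [0.541, 0.1389, 0.2531]
tool_rot: [-1.438, -2.793, 0.0]
ft_force: [-0.5, -0.0, 0.1]
finger_gap: 0.0847
grip_force: 0.0
time: 2.92
eef_pos: [0.541, 0.1389, 0.2532]
tool_rot: [-1.98, -2.439, 0.0]
ft_force: [0.4, -0.2, 0.0]
finger_gap: 0.0851
grip_force: 0.0
t 2.92 pos [0.541  0.1389 0.2532] yaw_y 11.85 tilt -1.0 q [0.25 0.34 0.13 1.36 0.   1.62] 
 shares [-0.0119  0.0218  0.0081] mm [-4.8  8.7  3.2] gap 0.08506040227969815 grip 0.0 F [ 0.44 -0.16  0.01] T [-0.018 -0.02  -0.06 ]
0.022
```

View pics/w1.png

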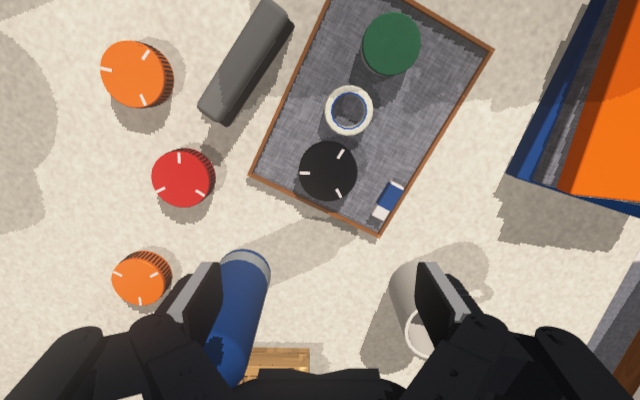

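The wrist view shows the lid at (328,171) with strokes at (305,173), (340,154) and (338,193). The tape is at (349,110) and the eraser at (388,200). I'll use the strokes to find the lid's centre, height and phase from two views.

```bash
cat >> h.py <<'E'
def strokes(s,c,r,up=6):
    x0,y0=int(c[0]-r),int(c[1]-r)
    a=cv2.resize(s["img"][y0:y0+2*r,x0:x0+2*r],None,fx=up,fy=up,interpolation=cv2.INTER_CUBIC)
    dk=(a.max(2)<60).astype(np.uint8); n,l,st,_=cv2.connectedComponentsWithStats(dk)
    i=1+np.argmax(st[1:,4]); cs,_=cv2.findContours((l==i).astype(np.uint8),cv2.RETR_EXTERNAL,cv2.CHAIN_APPROX_NONE)
    h=cv2.convexHull(max(cs,key=cv2.contourArea)); m=np.zeros_like(dk); cv2.drawContours(m,[h],-1,1,-1)
    m=cv2.erode(m,np.ones((7,7)))
    w=((a.min(2)>85)&(m>0)).astype(np.uint8); n,l,st,ce=cv2.connectedComponentsWithStats(w)
    k=[j for j in range(1,n) if st[j,4]>20]; k.sort(key=lambda j:-st[j,4])
    return [((ce[j]+.5)/up-.5+[x0,y0]) for j in k[:3]],[int(st[j,4]) for j in k]
def phase(s,pts,z):
    P=np.array([plane(s,*p,z) for p in pts]); c=P.mean(0); d=P-c
    an=np.degrees(np.arctan2(d[:,1],d[:,0])); ph=np.degrees(np.angle(np.mean(np.exp(3j*np.radians(an)))))/3
    return c,np.linalg.norm(d[:,:2],axis=1),an,ph
E
python3 - <<'E'
from h import *
import pickle
w=pickle.load(open("w1.pkl","rb"));t=snap("top");sd=snap("side")
S={}
for n,s,c,r in(("w",w,(328,171),34),("t",t,(275,184),17),("s",sd,(272,268),24)):
    p,a=strokes(s,c,r); print(n,np.round(p,1).tolist(),a); 
    if len(p)==3: S[n]=(s,p); print("  ",[np.round(q,4) for q in phase(s,p,.028)])
print(tri([ray(s,*np.mean(p,0)) for s,p in S.values()]))
# neighbours on wrist: eraser, tape, tray corner near eraser
for n,u,v,z in(("tape",349,110,.023),("eraser a",375,218,.016),("eraser b",402,187,.016),("rim corner",379,235,.01),("rim corner2",250,176,.01)):print(n,plane(w,u,v,z).round(4))
E
```

```text
w [[304.4, 172.6], [340.2, 153.4], [338.1, 192.4]] [1556, 1551, 1339]
   [array([0.5509, 0.1375, 0.028 ]), array([0.0244, 0.0245, 0.0242]), array([-169.3853,   70.0236,  -49.7951]), np.float64(-49.719)]
t [] []
s [[285.2, 266.6], [262.2, 272.3], [263.1, 285.7]] [349, 341, 283, 254, 30]
   [array([0.5414, 0.1625, 0.028 ]), array([0.0324, 0.0167, 0.0286]), array([-119.3039,   -1.4066,   91.6851]), np.float64(-8.7881)]
(array([ 0.55606675,  0.1333015 , -0.00219767]), [np.float64(0.003717613555531697), np.float64(0.003717613555531616)])
tape [0.5586 0.2046 0.023 ]
eraser a [0.6159 0.0947 0.016 ]
eraser b [0.6357 0.1363 0.016 ]
rim corner [0.6275 0.073  0.01  ]
rim corner2 [0.4685 0.1125 0.01  ]
```

```bash
python3 -m jog '[[[85,-0.008,0.024,0,0],[85,0,0,0.06,0],[85,0,0,0.06,0],[85,0,0,0.06,0],[85,0,0,0.06,0],[85,0,0,0.06,0],[85,0,0,0,0],[85,0,0,0,0]]]'
python3 - <<'E'
from h import *
import pickle
w=pickle.load(open("w1.pkl","rb"));p1,_=strokes(w,(328,171),34)
s=snap("wrist"); c=proj(s,np.array([.5509,.1375,.028])); p,a=strokes(s,c,60,4); print(c,np.round(p,1).tolist(),a,[np.round(q,4) for q in phase(s,p,.028)])
print(tri([ray(w,*np.mean(p1,0)),ray(s,*np.mean(p,0))]))
go([.5509,.1375,.032]); pickle.dump(s,open("w2.pkl","wb"))
E
```

```text
time: 3.73
eef_pos: [0.5504, 0.1375, 0.133]
tool_rot: [-1.981, -2.437, 0.002]
ft_force: [-0.6, -0.2, 1.0]
finger_gap: 0.0851
grip_force: 0.0
(np.float64(319.7338341246587), np.float64(207.33807785303733)) [[338.2, 179.1], [285.5, 206.9], [335.3, 235.0]] [1372, 1366, 1167] [array([0.5509, 0.1374, 0.028 ]), array([0.0244, 0.0243, 0.0241]), array([  70.061 , -169.3136,  -49.8509]), np.float64(-49.7012)]
(array([0.55078809, 0.13785037, 0.02832701]), [np.float64(7.9780415130768e-06), np.float64(7.978041513275902e-06)])
t 3.78 pos [0.5513 0.1378 0.1343] yaw_y 11.76 tilt -1.0 q [ 0.24  0.4  -0.08  1.09  0.    1.61] 
 shares [-0.0004 -0.0012  0.2557] mm [ -0.2  -0.5 102.3] gap 0.08514278232677101 grip 0.0 F [0.17 0.01 0.49] T [-0.015  0.02   0.007]
```

The lid's top measures z=0.0283 against an expected 0.028, so the point holds. Now descend and grip.

```bash
python3 -m jog '[[[85,0,-0.001,0.05,0],[85,0,0,0.05,0],[85,0,0,0.05,0],[85,0,0,0.05,0],[85,0,0,0.04,0],[85,0,0,0.022,0],[85,0,0,0,0],[85,0,0,0,0]]]' 70
python3 -c "
from h import *
go([.5509,.1375,.029])"
python3 -m jog '[[[60,0,0,0,0],[60,0,0,0,0],[60,0,0,0,0],[60,0,0,0,0],[60,0,0,0,0],[60,0,0,0,0],[60,0,0,0,0],[60,0,0,0,0]]]' 70
```

```text
time: 4.45
eef_pos: [0.5514, 0.1378, 0.0297]
tool_rot: [1.982, 2.436, 0.002]
ft_force: [0.1, 0.4, 0.7]
finger_gap: 0.0852
grip_force: 0.0
t 4.45 pos [0.5514 0.1378 0.0297] yaw_y 11.73 tilt -1.0 q [ 0.24  0.49 -0.23  0.85 -0.    1.61] 
 shares [-0.0004 -0.0015  0.0018] mm [-0.2 -0.6  0.7] gap 0.08517723871706405 grip 0.0 F [0.12 0.36 0.66] T [ 0.01  -0.05   0.024]
time: 5.12
eef_pos: [0.5516, 0.1378, 0.0302]
tool_rot: [1.982, 2.436, 0.003]
ft_force: [-2.6, -0.5, 11.8]
finger_gap: 0.061
grip_force: 40.2
```

```bash
python3 -m jog '[[[50,0,0,0,0],[50,0,0,0,0],[50,0,0,-0.01,0],[50,0,0,-0.03,0],[50,0,0,-0.05,0],[50,0,0,-0.05,0],[50,0,0,-0.05,0],[50,0,0,-0.05,0]]]' 70
python3 -m jog '[[[50,0,0,-0.08,0],[50,0,0,-0.08,0],[50,0,0,-0.08,0],[50,0,0,-0.08,0],[50,0,0,-0.08,0],[50,0,0,-0.05,0],[50,0,0,0,0],[50,0,0,0,0]]]' 
python3 - <<'E'
from h import *
go([.5435,-.1766,.30])
s=snap("wrist"); save(s["img"],"pics/w3.png")
import pickle; pickle.dump(s,open("w3.pkl","wb"))
E
```

```text
time: 5.78
eef_pos: [0.5507, 0.1376, 0.1262]
tool_rot: [1.983, 2.436, 0.001]
ft_force: [0.7, -0.2, 0.2]
finger_gap: 0.0599
grip_force: 75.3
time: 6.45
eef_pos: [0.5512, 0.1377, 0.3059]
tool_rot: [1.982, 2.435, 0.003]
ft_force: [0.4, -0.1, -1.0]
finger_gap: 0.0599
grip_force: 75.4
t 6.45 pos [0.5512 0.1377 0.3059] yaw_y 11.72 tilt -1.0 q [0.24 0.36 0.29 1.5  0.   1.61] 
 shares [-0.7655 -0.1785  0.0142] mm [-306.2  -71.4    5.7] gap 0.05989827229010708 grip 75.35275530070066 F [ 0.43 -0.12 -0.98] T [-0.045  0.006  0.015]
```

View pics/w3.png

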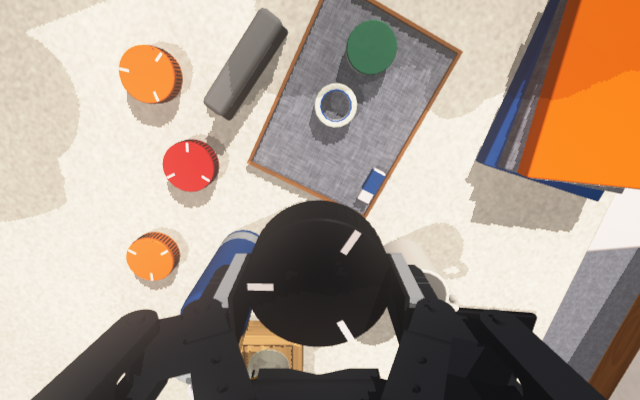

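The lid is held level with strokes at (260,287), (350,242) and (345,331). I move past the jar so the wrist camera sees it from above.

```bash
python3 -m jog '[[[50,-0.04,-0.008,0,0],[50,-0.06,-0.011,0,0],[50,-0.07,-0.012,0,0],[50,-0.07,-0.012,0,0],[50,-0.07,-0.012,0,0],[50,-0.07,-0.012,0,0],[50,-0.07,-0.012,0,0],[50,-0.07,-0.012,0,0]]]'
python3 -m jog '[[[50,-0.07,-0.012,0,0],[50,-0.07,-0.012,0,0],[50,-0.07,-0.012,0,0],[50,-0.07,-0.012,0,0],[50,-0.07,-0.012,0,0],[50,-0.07,-0.012,0,0],[50,-0.06,-0.011,0,0],[50,0,0,0,0]]]'
python3 - <<'E'
from h import *
import pickle
go([.5435,-.1766,.30])
s=snap("wrist"); pickle.dump(s,open("w4.pkl","wb")); c=proj(s,np.array([.5435,-.1766,.085])); print(c)
save(s["img"],"pics/w4.png")
x,y=int(c[0]),int(c[1]); y0=max(0,y-75)
save(cv2.resize(s["img"][y0:y0+150,x-75:x+75],None,fx=4,fy=4,interpolation=cv2.INTER_CUBIC),"pics/w4c.png");print(x-75,y0)
E
```

```text
time: 7.17
eef_pos: [0.5566, -0.0748, 0.3034]
tool_rot: [-1.982, -2.435, 0.002]
ft_force: [0.0, 0.0, -0.7]
finger_gap: 0.0597
grip_force: 75.4
time: 7.83
eef_pos: [0.5628, -0.2719, 0.3024]
tool_rot: [-1.985, -2.431, 0.002]
ft_force: [-0.8, -0.0, -0.4]
finger_gap: 0.06
grip_force: 75.4
t 7.83 pos [ 0.5628 -0.2719  0.3024] yaw_y 11.53 tilt -1.0 q [-0.45  0.5   0.5   1.57 -0.    0.92] 
 shares [0.2432 0.0004 0.0061] mm [97.3  0.2  2.5] gap 0.060019956688246466 grip 75.36377479322255 F [-0.84 -0.04 -0.43] T [-0.027  0.033 -0.021]
(np.float64(319.3505022409539), np.float64(70.77724325854922))
244 0
```

View pics/w4c.png

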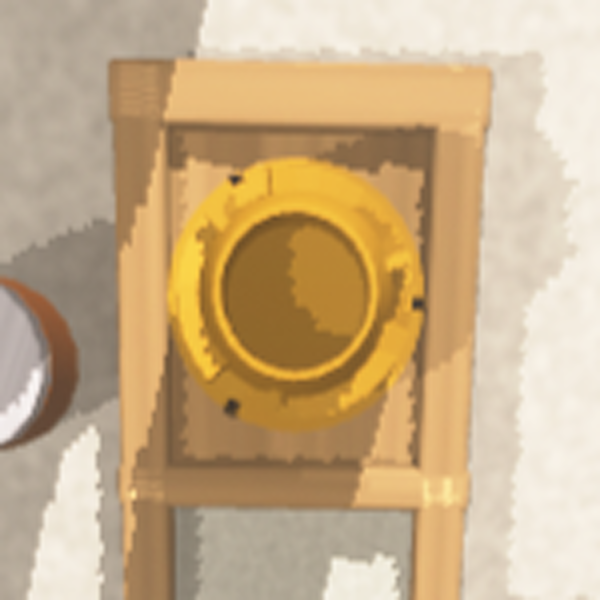

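The crop shows the three black marks at (235,180), (418,302) and (232,406), and the mouth at (298,295). I take a second view from 40 mm further along and triangulate the rim and marks.

```bash
python3 -m jog '[[[50,0.04,0,0,0],[50,0.06,0,0,0],[50,0,0,0,0],[50,0,0,0,0],[50,0,0,0,0],[50,0,0,0,0],[50,0,0,0,0],[50,0,0,0,0]]]'
cat > jar.py <<'E'
from h import *
import pickle
def look(s,up=4):
    c=proj(s,np.array([.5435,-.1766,.085])); x0,y0=int(c[0])-45,max(0,int(c[1])-45)
    a=cv2.resize(s["img"][y0:y0+90,x0:x0+90],None,fx=up,fy=up,interpolation=cv2.INTER_CUBIC)
    hsv=cv2.cvtColor(a,cv2.COLOR_RGB2HSV); back=lambda p:(np.array(p)+.5)/up-.5+[x0,y0]
    ye=((hsv[...,1]>175)&(hsv[...,0]>15)&(hsv[...,0]<32)).astype(np.uint8)
    ye=cv2.morphologyEx(ye,cv2.MORPH_OPEN,np.ones((9,9)))
    cs,_=cv2.findContours(ye,cv2.RETR_EXTERNAL,cv2.CHAIN_APPROX_NONE); col=cv2.convexHull(max(cs,key=cv2.contourArea))
    ec=cv2.fitEllipse(col)
    hole=((hsv[...,2]<205)&(ye>0)).astype(np.uint8); m=np.zeros_like(ye); cv2.circle(m,tuple(int(v) for v in ec[0]),int(ec[1][0]*.36),1,-1)
    hole=cv2.morphologyEx(hole&m,cv2.MORPH_OPEN,np.ones((9,9)))
    cs,_=cv2.findContours(hole,cv2.RETR_EXTERNAL,cv2.CHAIN_APPROX_NONE); eh=cv2.fitEllipse(cv2.convexHull(max(cs,key=cv2.contourArea)))
    dk=(a.max(2)<95).astype(np.uint8); m[:]=0; cv2.drawContours(m,[col],-1,1,-1); m=cv2.dilate(m,np.ones((13,13)))
    n,l,st,ce=cv2.connectedComponentsWithStats(dk&m)
    k=[(int(st[j,4]),back(ce[j])) for j in range(1,n) if st[j,4]>15]
    k.sort(key=lambda q:-q[0]); mk=sorted([q[1] for q in k[:3]],key=lambda p:tuple(p[::-1]))
    return back(ec[0]),np.array(ec[1])/up,back(eh[0]),np.array(eh[1])/up,mk,[q[0] for q in k]
E
python3 - <<'E'
from jar import *
s=snap("wrist"); pickle.dump(s,open("w5.pkl","wb")); V=[pickle.load(open("w4.pkl","rb")),s]
L=[look(v) for v in V]
for v,l in zip(V,L):
    print([np.round(q,1) for q in l[:4]],np.round(l[4],1).tolist(),l[5]); P=phase(v,l[4],.076); print("  marks",[np.round(q,4) for q in P]," rim@.103",plane(v,*l[2],.103).round(4),"collar@.077",plane(v,*l[0],.077).round(4))
for i,n in((0,"collar"),(2,"hole")): print(n,tri([ray(v,*l[i]) for v,l in zip(V,L)]))
for j in range(3): print("mark",tri([ray(v,*l[4][j]) for v,l in zip(V,L)]))
# held lid
w=pickle.load(open("w3.pkl","rb")); w=s
p,a=strokes(w,(316,273),78,3); print(np.round(p,1).tolist(),a)
st,M=pose()
for h in(.0,.004,.008,.012):
    c,r,an,ph=phase(w,p,st["eef_pos"][2]+h); print(h,r.round(4),an.round(1),round(ph,2),"tool",(M.T@(c-st["eef_pos"])).round(4))
go([.5435,-.1766,.16])
E
```

```text
time: 8.55
eef_pos: [0.5557, -0.2294, 0.3043]
tool_rot: [-1.983, -2.436, 0.0]
ft_force: [0.0, -0.5, -0.1]
finger_gap: 0.0597
grip_force: 75.4
[array([317.4,  73.2]), array([63.4, 67.1]), array([319.4,  73.8]), array([32.7, 36.4])] [[302.3, 44.4], [348.1, 75.5], [301.4, 101.3]] [104, 51, 27]
  marks [array([ 0.542 , -0.1795,  0.076 ]), array([0.03  , 0.03  , 0.0298]), array([ 129.6586,    9.2101, -110.4891]), np.float64(9.4599)]  rim@.103 [ 0.5442 -0.1801  0.103 ] collar@.077 [ 0.5421 -0.1787  0.077 ]
[array([315.5, 118.9]), array([60.6, 61.5]), array([322.3, 116.5]), array([17.9, 28. ])] [[301.6, 92.8], [344.9, 121.2], [300.1, 145.0]] [59, 42, 29]
  marks [array([ 0.5423, -0.18  ,  0.076 ]), array([0.0297, 0.0298, 0.0299]), array([ 129.2361,    9.5666, -110.7645]), np.float64(9.346)]  rim@.103 [ 0.5476 -0.1735  0.103 ] collar@.077 [ 0.542  -0.1788  0.077 ]
collar (array([ 0.54204538, -0.17875599,  0.07813122]), [np.float64(2.4203858770945067e-05), np.float64(2.4203858770720004e-05)])
hole (array([ 0.54623487, -0.17710652,  0.05757717]), [np.float64(0.0025655030492603504), np.float64(
[... 394 characters left out ...]
2e-05)])
[[258.7, 331.2], [381.0, 321.6], [350.4, 242.0]] [7096, 2364, 2043, 1932, 1464, 46]
0.0 [0.0342 0.0247 0.0277] [-140.9  -14.1   84.7] -23.32 tool [-0.0048  0.0042 -0.    ]
0.004 [0.033  0.0239 0.0268] [-140.9  -14.1   84.7] -23.32 tool [-0.0021  0.0041 -0.004 ]
0.008 [0.0319 0.0231 0.0259] [-140.9  -14.1   84.7] -23.32 tool [ 0.0006  0.0039 -0.008 ]
0.012 [0.0308 0.0223 0.0249] [-140.9  -14.1   84.7] -23.32 tool [ 0.0034  0.0038 -0.012 ]
t 8.6 pos [ 0.5557 -0.2293  0.3043] yaw_y 11.7 tilt -1.0 q [-0.39  0.44  0.41  1.54 -0.    0.98] 
 shares [ 0.1352 -0.0031  0.3608] mm [ 54.1  -1.2 144.3] gap 0.059500678488270106 grip 75.38806074298918 F [-0.34  0.18 -1.12] T [-0.019  0.034  0.007]
```

```bash
cat >> h.py <<'E'
def held(s,up=3):
    x0,y0,x1,y1=225,190,405,360
    a=cv2.resize(s["img"][y0:y1,x0:x1],None,fx=up,fy=up,interpolation=cv2.INTER_CUBIC)
    w=(a.min(2)>110).astype(np.uint8); n,l,st,ce=cv2.connectedComponentsWithStats(w)
    out=[]
    for e in((260,287),(350,242),(345,331)):
        k=min([j for j in range(1,n) if 300<st[j,4]<4000],key=lambda j:np.hypot(*((ce[j]+.5)/up-.5+[x0,y0]-e)))
        out.append((ce[k]+.5)/up-.5+[x0,y0])
    return out
E
python3 - <<'E'
from h import *
import pickle
w=pickle.load(open("w5.pkl","rb")); st,M=pose()
p=held(w); print(np.round(p,1).tolist())
for h in(-.004,.0,.004,.008,.012):
    c,r,an,ph=phase(w,p,st["eef_pos"][2]+h); print(h,r.round(4),an.round(1),round(ph,2),"tool",(M.T@(c-st["eef_pos"])).round(4))
E
```

```text
[[259.9, 286.6], [350.4, 242.1], [350.4, 242.1]]
-0.004 [0.0288 0.0144 0.0144] [-139.6   40.4   40.4] 40.38 tool [0.0129 0.0001 0.004 ]
0.0 [0.0279 0.014  0.014 ] [-139.6   40.4   40.4] 40.38 tool [0.0149 0.0001 0.    ]
0.004 [0.027  0.0135 0.0135] [-139.6   40.4   40.4] 40.38 tool [ 0.017  0.    -0.004]
0.008 [0.0261 0.013  0.013 ] [-139.6   40.4   40.4] 40.38 tool [ 0.0191  0.     -0.008 ]
0.012 [0.0251 0.0126 0.0126] [-139.6   40.4   40.4] 40.38 tool [ 0.0212  0.     -0.012 ]
```

```bash
cat >> h.py <<'E'
def held(s,E=((260,287),(350,242),(345,331)),r=15):
    out=[]
    for e in E:
        g=s["img"][e[1]-r:e[1]+r+1,e[0]-r:e[0]+r+1].min(2).astype(float); n,l,st,ce=cv2.connectedComponentsWithStats((g>100).astype(np.uint8))
        k=min([j for j in range(1,n) if st[j,4]>15],key=lambda j:np.hypot(*(ce[j]-r))); out.append(ce[k]+np.array(e)-r)
    return out
E
python3 - <<'E'
from h import *
import pickle
st,M0=pose()
for f,tp in(("w3.pkl",[.5512,.1377,.3059]),("w5.pkl",[.5557,-.2293,.3043])):
  w=pickle.load(open(f,"rb"))
  p=held(w); print(np.round(p,1).tolist())
  for h in(-.004,-.001,.003):
    c,r,an,ph=phase(w,p,tp[2]+h); print(h,r.round(4),an.round(1),round(ph,2),"tool",(M0.T@(c-tp)).round(4))
E
```

```text
[[260.0, 286.5], [350.4, 242.0], [347.4, 336.5]]
-0.004 [0.0253 0.0257 0.0272] [-172.2   72.2  -50.6] -50.18 tool [-0.0026  0.0001  0.004 ]
-0.001 [0.0247 0.0251 0.0265] [-172.2   72.2  -50.6] -50.18 tool [-0.0006  0.0001  0.001 ]
0.003 [0.0239 0.0243 0.0257] [-172.2   72.2  -50.6] -50.18 tool [ 0.0019  0.     -0.003 ]
[[260.0, 286.5], [350.4, 242.0], [347.5, 336.5]]
-0.004 [0.0253 0.0257 0.0272] [-172.1   72.2  -50.6] -50.15 tool [-0.0026  0.0001  0.004 ]
-0.001 [0.0247 0.0251 0.0265] [-172.1   72.2  -50.6] -50.15 tool [-0.0007  0.0001  0.001 ]
0.003 [0.0239 0.0243 0.0257] [-172.1   72.2  -50.6] -50.15 tool [ 0.0019  0.0001 -0.003 ]
```

The jar axis is at about (0.5423,-0.1792). The collar measures z=0.078 and the mark radius 30 mm, both as expected, and the start phase is 9.4°. The held lid is centred, with lugs at -49.8° for a gripper yaw of 11.7°. I go above the jar and turn to about 45° past a start.

```bash
python3 -m jog '[[[50,0.04,-0.002,0,0],[50,0.06,-0.003,0,0],[50,0.031,-0.002,0,0],[50,0,0,0,-1],[50,0,0,0,-1],[50,0,0,0,-1],[50,0,0,0,-0.55],[50,0,0,0,0]]]'
python3 -m jog '[[[50,0,0,0.04,0],[50,0,0,0.06,0],[50,0,0,0.06,0],[50,0,0,0.06,0],[50,0,0,0.06,0],[50,0,0,0.05,0],[50,0,0,0.03,0],[50,0,0,0,0]]]'
python3 - <<'E'
from h import *
import pickle
go([.5423,-.1792,.119])
s=snap("wrist"); t=snap("top"); save(s["img"],"pics/w6.png"); d=snap("side")
a=cv2.resize(t["img"][140:230,360:500],(800,514),interpolation=cv2.INTER_CUBIC); save(a,"pics/t6.png")
E
```

```text
time: 9.27
eef_pos: [0.5423, -0.1784, 0.3045]
tool_rot: [1.664, 2.665, -0.0]
ft_force: [-0.3, -0.3, -1.3]
finger_gap: 0.0596
grip_force: 75.4
time: 9.93
eef_pos: [0.5409, -0.178, 0.1579]
tool_rot: [-1.667, -2.658, 0.002]
ft_force: [-0.8, 0.4, 0.4]
finger_gap: 0.0592
grip_force: 75.4
t 9.93 pos [ 0.5409 -0.178   0.1579] yaw_y 25.83 tilt -0.99999 q [-0.32  0.39 -0.03  1.15 -0.    0.8 ] 
 shares [-0.0045  0.002   0.0973] mm [-1.8  0.8 38.9] gap 0.05923630157639087 grip 75.41719858534634 F [-0.83  0.42  0.35] T [-0.049  0.037  0.02 ]
```

View pics/w6.png

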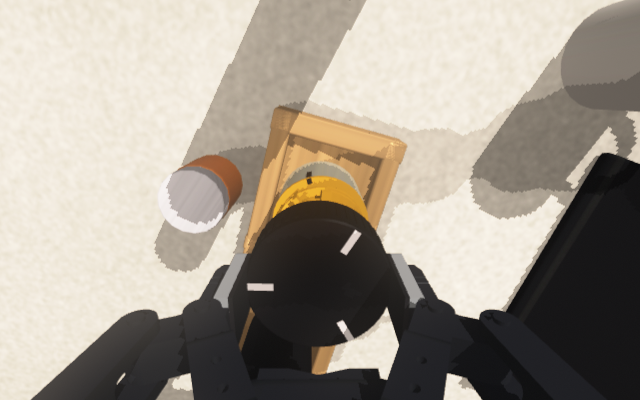

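The lid is right above the yellow neck, with the jar mark at (309,178) in view and everything clear. I correct slightly and descend slowly to contact.

```bash
python3 -m jog '[[[50,-0.003,0.002,0.03,0],[50,0,0,0.03,0],[50,0,0,0.02,0],[50,0,0,0,0],[50,0,0,0,0],[50,0,0,0,0],[50,0,0,0,0],[50,0,0,0,0]]]'
python3 -c "
from h import *
go([.5423,-.1792,.119])"
python3 -m jog '[[[50,0,0,0.002,0],[50,0,0,0.002,0],[50,0,0,0.002,0],[50,0,0,0.002,0],[50,0,0,0.002,0],[50,0,0,0.002,0],[50,0,0,0,0],[50,0,0,0,0]]]'
python3 -c "
from h import *
go([.5423,-.1792,.119])"
```

```text
time: 10.75
eef_pos: [0.5439, -0.1791, 0.1292]
tool_rot: [1.666, 2.662, 0.0]
ft_force: [0.3, 0.0, -1.5]
finger_gap: 0.0599
grip_force: 75.4
t 10.75 pos [ 0.5439 -0.1791  0.1292] yaw_y 25.92 tilt -1.0 q [-0.32  0.41 -0.08  1.08  0.    0.8 ] 
 shares [ 0.0016 -0.0036  0.0255] mm [ 0.6 -1.5 10.2] gap 0.05993106693183633 grip 75.41928456164896 F [ 0.31  0.03 -1.51] T [-0.064  0.006 -0.067]
time: 11.42
eef_pos: [0.5435, -0.179, 0.1236]
tool_rot: [-1.667, -2.663, 0.0]
ft_force: [-0.5, 0.7, -0.2]
finger_gap: 0.0596
grip_force: 75.4
t 11.42 pos [ 0.5435 -0.179   0.1236] yaw_y 25.92 tilt -1.0 q [-0.32  0.41 -0.09  1.07  0.    0.8 ] 
 shares [ 0.0008 -0.0029  0.0116] mm [ 0.3 -1.2  4.6] gap 0.059553072578065344 grip 75.41908998973668 F [-0.53  0.71 -0.19] T [ 0.038  0.076 -0.029]
```

```bash
python3 -m jog '[[[50,0,-0.0015,0.002,0],[50,0,0,0.002,0],[50,0,0,0.002,0],[50,0,0,0.001,0],[50,0,0,0,0],[50,0,0,0,0],[50,0,0,0,0],[50,0,0,0,0]]]'
python3 -c "
from h import *
go([.5423,-.1792,.119])"
python3 -m jog '[[[50,0,0,0.002,0],[50,0,0,0.002,0],[50,0,0,0.001,0],[50,0,0,0,0],[50,0,0,0,0],[50,0,0,0,0],[50,0,0,0,0],[50,0,0,0,0]]]'
python3 -c "
from h import *
go([.5423,-.1792,.119])"
```

```text
time: 12.08
eef_pos: [0.543, -0.1793, 0.1209]
tool_rot: [1.667, 2.663, 0.0]
ft_force: [0.2, -0.2, -0.5]
finger_gap: 0.0597
grip_force: 75.4
t 12.08 pos [ 0.543  -0.1793  0.1209] yaw_y 25.92 tilt -1.0 q [-0.32  0.42 -0.09  1.06  0.    0.8 ] 
 shares [ 0.001  -0.0015  0.0048] mm [ 0.4 -0.6  1.9] gap 0.05974326767958067 grip 75.41883727535605 F [ 0.25 -0.22 -0.5 ] T [-0.021 -0.032  0.028]
time: 12.75
eef_pos: [0.5432, -0.1793, 0.1194]
tool_rot: [1.666, 2.663, 0.0]
ft_force: [-2.5, 0.7, 8.1]
finger_gap: 0.0599
grip_force: 76.4
t 12.75 pos [ 0.5432 -0.1793  0.1194] yaw_y 25.92 tilt -1.0 q [-0.32  0.42 -0.1   1.06 -0.    0.8 ] 
 shares [ 0.0012 -0.0018  0.001 ] mm [ 0.5 -0.7  0.4] gap 0.05991533546439115 grip 76.4435535762459 F [-2.47  0.68  8.08] T [ 0.134  0.475 -0.043]
```

Contact came at TCP z=0.1194, against 0.119 predicted for resting on the ridge 45° past a start. The lid is set down level. I turn it back anticlockwise, letting it ride up the ridge.

```bash
python3 -m jog '[[[50,0,-0.001,0,0],[50,0,0,-0.0007,-1],[50,0,0,-0.0007,-1],[50,0,0,-0.0007,-1],[50,0,0,-0.0007,-1],[50,0,0,-0.0007,-1],[50,0,0,0,0],[50,0,0,0,0]]]'
python3 -c "
from h import *
go([.5423,-.1792,.119])"
```

```text
time: 13.42
eef_pos: [0.5431, -0.1796, 0.1209]
tool_rot: [1.177, 2.911, 0.0]
ft_force: [0.7, -0.5, 6.3]
finger_gap: 0.0593
grip_force: 76.2
t 13.42 pos [ 0.5431 -0.1796  0.1209] yaw_y 45.96 tilt -1.0 q [-0.32  0.42 -0.09  1.06 -0.    0.45] 
 shares [ 0.0021 -0.0006  0.0047] mm [ 0.8 -0.2  1.9] gap 0.05925536259865766 grip 76.18450560607016 F [ 0.72 -0.47  6.26] T [-0.066  0.084  0.089]
```

```bash
python3 -m jog '[[[50,0,0,-0.0007,-1],[50,0,0,-0.0003,-1],[50,0,0,0,-1],[50,0,0,0,-1],[50,0,0,0,-1],[50,0,0,0,-1],[50,0,0,0,0],[50,0,0,0,0]]]'
python3 -c "
from h import *
go([.5423,-.1792,.1135])"
```

```text
time: 14.08
eef_pos: [0.5426, -0.1794, 0.1206]
tool_rot: [-0.551, -3.093, -0.0]
ft_force: [-0.2, -0.3, -1.0]
finger_gap: 0.0595
grip_force: 75.4
t 14.08 pos [ 0.5426 -0.1794  0.1206] yaw_y 69.8 tilt -1.0 q [-0.32  0.42 -0.09  1.06  0.    0.03] 
 shares [0.0009 0.0003 0.0178] mm [0.4 0.1 7.1] gap 0.05954893257830943 grip 75.41543433442712 F [-0.19 -0.29 -1.02] T [-0.018  0.017 -0.064]
```

The force has vanished, so the lugs are over the gaps. I lower the lid into the starts.

```bash
python3 -m jog '[[[50,0,0,0.0025,0],[50,0,0,0.0025,0],[50,0,0,0.0025,0],[50,0,0,0.0025,0],[50,0,0,0.0025,0],[50,0,0,0.0025,0],[50,0,0,0,0],[50,0,0,0,0]]]'
python3 -c "
from h import *
go([.5423,-.1792,.1135])"
python3 -m jog '[[[50,0,0,0.0015,0],[50,0,0,0.001,0],[50,0,0,0,0],[50,0,0,0,0],[50,0,0,0,0],[50,0,0,0,0],[50,0,0,0,0],[50,0,0,0,0]]]'
python3 -c "
from h import *
go([.5423,-.1792,.1135])"
```

```text
time: 14.75
eef_pos: [0.5426, -0.1795, 0.1146]
tool_rot: [-0.548, -3.093, -0.0]
ft_force: [-0.5, -0.5, -0.1]
finger_gap: 0.0601
grip_force: 75.4
t 14.75 pos [ 0.5426 -0.1795  0.1146] yaw_y 69.92 tilt -1.0 q [-0.32  0.42 -0.1   1.05  0.    0.03] 
 shares [0.0009 0.0004 0.0029] mm [0.4 0.1 1.1] gap 0.060121991711909975 grip 75.4156443849206 F [-0.46 -0.52 -0.13] T [-0.049  0.05  -0.024]
time: 15.42
eef_pos: [0.5428, -0.1795, 0.1139]
tool_rot: [0.548, 3.093, -0.0]
ft_force: [-1.0, -0.5, 6.0]
finger_gap: 0.0598
grip_force: 76.1
t 15.42 pos [ 0.5428 -0.1795  0.1139] yaw_y 69.92 tilt -1.0 q [-0.32  0.42 -0.11  1.04 -0.    0.03] 
 shares [0.0014 0.0004 0.0011] mm [0.5 0.1 0.4] gap 0.05979908627820223 grip 76.05055885389447 F [-1.05 -0.48  6.01] T [0.133 0.186 0.012]
```

It is dropped in: contact at 0.1139 against 0.1135 expected. Now I screw it clockwise, following the 5 mm per 90° pitch.

```bash
python3 -m jog '[[[50,0,0,0.0005,1],[50,0,0,0.0006,1],[50,0,0,0.0005,1],[50,0,0,0.0006,1],[50,0,0,0.0005,1],[50,0,0,0.0006,1],[50,0,0,0.0006,1],[50,0,0,0,0]]]' 100
python3 -c "
from h import *
go([.5423,-.1792,.109])"
python3 -m jog '[[[50,0,0,0.0005,1],[50,0,0,0.0006,1],[50,0,0,0.0005,1],[50,0,0,0.0006,1],[50,0,0,0.0005,1],[50,0,0,0.0006,1],[50,0,0,0.0006,1],[50,0,0,0,0]]]'
python3 -c "
from h import *
go([.5423,-.1792,.109])"
```

```text
time: 16.08
eef_pos: [0.5432, -0.1797, 0.1127]
tool_rot: [1.286, 2.865, 0.0]
ft_force: [0.2, 0.9, 8.6]
finger_gap: 0.0591
grip_force: 105.3
t 16.08 pos [ 0.5432 -0.1797  0.1127] yaw_y 41.65 tilt -1.0 q [-0.32  0.42 -0.11  1.04 -0.    0.52] 
 shares [ 0.0025 -0.0009  0.0093] mm [ 1.  -0.4  3.7] gap 0.05907132923731622 grip 105.31886828597635 F [0.21 0.9  8.56] T [-0.066 -0.017 -0.15 ]
time: 16.75
eef_pos: [0.5432, -0.1797, 0.1111]
tool_rot: [1.941, 2.468, 0.001]
ft_force: [0.8, 0.3, 8.3]
finger_gap: 0.0587
grip_force: 105.3
t 16.75 pos [ 0.5432 -0.1797  0.1111] yaw_y 13.65 tilt -1.0 q [-0.32  0.42 -0.11  1.04 -0.    1.01] 
 shares [ 0.0018 -0.0019  0.0053] mm [ 0.7 -0.7  2.1] gap 0.05866387292291229 grip 105.31214814798659 F [0.85 0.33 8.31] T [-0.007 -0.024 -0.185]
```

```bash
python3 -m jog '[[[50,0,0,0.0005,1],[50,0,0,0.0006,1],[50,0,0,0.0005,1],[50,0,0,0.0006,1],[50,0,0,0.0005,1],[50,0,0,0.0006,1],[50,0,0,0,0],[50,0,0,0,0]]]' 115
python3 -c "
from h import *
go([.5423,-.1792,.109])"
python3 -m jog '[[[50,0,0,0.0005,0.75],[50,0,0,0.0005,0.75],[50,0,0,0.0002,0.5],[50,0,0,0.0002,0.5],[50,0,0,0,0],[50,0,0,0,0],[50,0,0,0,0],[50,0,0,0,0]]]'
python3 -c "
from h import *
go([.5423,-.1792,.109])"
```

```text
time: 17.42
eef_pos: [0.5433, -0.1798, 0.11]
tool_rot: [2.407, 2.016, 0.001]
ft_force: [0.3, -0.8, 9.5]
finger_gap: 0.0589
grip_force: 120.9
t 17.42 pos [ 0.5433 -0.1798  0.11  ] yaw_y -10.12 tilt -1.0 q [-0.32  0.42 -0.11  1.03 -0.    1.43] 
 shares [ 0.0009 -0.0027  0.0024] mm [ 0.4 -1.1  1. ] gap 0.058856845454722584 grip 120.91366318030623 F [ 0.31 -0.83  9.46] T [-0.171 -0.028 -0.167]
time: 18.08
eef_pos: [0.5433, -0.1797, 0.1099]
tool_rot: [2.573, 1.8, 0.002]
ft_force: [-4.3, 0.9, 18.0]
finger_gap: 0.0586
grip_force: 121.9
t 18.08 pos [ 0.5433 -0.1797  0.1099] yaw_y -20.06 tilt -1.0 q [-0.32  0.42 -0.11  1.03 -0.    1.6 ] 
 shares [ 0.0003 -0.0028  0.0023] mm [ 0.1 -1.1  0.9] gap 0.05856297540355722 grip 121.87688921415031 F [-4.27  0.87 18.01] T [0.166 0.642 0.352]
```

```bash
python3 -m jog '[[[50,0,0,0,0.75],[50,0,0,0,0.75],[50,0,0,0,0],[50,0,0,0,0],[50,0,0,0,0],[50,0,0,0,0],[50,0,0,0,0],[50,0,0,0,0]]]'
python3 - <<'E'
from h import *
go([.5423,-.1792,.109])
s=snap("wrist"); 
try: print(np.round(held(s),1).tolist())
except Exception as e: print(e)
save(s["img"],"pics/w7.png")
E
```

```text
time: 18.75
eef_pos: [0.5431, -0.1788, 0.1099]
tool_rot: [-2.664, -1.665, -0.003]
ft_force: [-6.2, 8.3, 21.4]
finger_gap: 0.0588
grip_force: 122.2
t 18.75 pos [ 0.5431 -0.1788  0.1099] yaw_y -26.0 tilt -1.0 q [-0.32  0.42 -0.11  1.03  0.    1.71] 
 shares [-0.0018 -0.0012  0.0023] mm [-0.7 -0.5  0.9] gap 0.0587908164690913 grip 122.15602812904763 F [-6.18  8.33 21.42] T [1.495 1.157 0.879]
[[262.4, 296.5], [345.0, 245.3], [349.3, 332.6]]
```

View pics/w7.png

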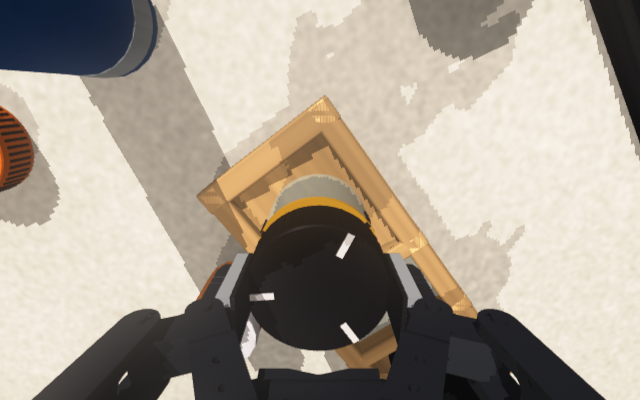

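The strokes shifted in the picture, for example (260,287) to (262,297), so the lid has slipped in the grip at the end of its turn. I measure its real angle against home, which is 9.4°-90° = -80.6° (or 39.4° mod 120).

```bash
python3 - <<'E'
from h import *
s=snap("wrist"); p=held(s,((262,297),(345,245),(349,332))); print(np.round(p,1).tolist())
for z in(.106,.108,.110):
    c,r,an,ph=phase(s,p,z); print(z,c.round(4),r.round(4),an.round(1),"phase",round(ph,2),"mod120",round(ph%120,1))
E
```

```text
[[262.5, 296.5], [345.0, 245.5], [349.2, 332.6]]
0.106 [ 0.5415 -0.1825  0.106 ] [0.0243 0.0247 0.0246] [158.3  38.4 -82.4] phase 38.07 mod120 38.1
0.108 [ 0.542  -0.1813  0.108 ] [0.0239 0.0243 0.0242] [158.3  38.4 -82.4] phase 38.07 mod120 38.1
0.11 [ 0.5426 -0.1801  0.11  ] [0.0235 0.0239 0.0238] [158.3  38.4 -82.4] phase 38.07 mod120 38.1
```

The lid phase is 38.1° against 39.4° expected at the stop, so it is screwed home and the slip was at the stop. The top height also fits (0.106–0.107). I release and retreat.

```bash
python3 -m jog '[[[85,0,0,0,0],[85,0,0,0,0],[85,0,0,0,0],[85,0,0,0,0],[85,0,0,0,0],[85,0,0,0,0],[85,0,0,-0.01,0],[85,0,0,-0.03,0]]]' 60
python3 -m jog '[[[85,0,0,-0.05,0],[85,0,0,-0.06,0],[85,0,0,-0.06,0],[85,0,0,-0.06,0],[85,0,0,-0.05,0],[85,0,0,-0.03,0],[85,0,0,0,0],[85,0,0,0,0]]]'
python3 - <<'E'
from h import *
go([.5423,-.1792,.109])
s=snap("wrist"); c=proj(s,np.array([.5423,-.1797,.107])); print(c)
try:
    p,a=strokes(s,c,45,4); print(np.round(p,1).tolist(),a,[np.round(q,4) for q in phase(s,p,.107)])
except Exception as e: print(e)
save(s["img"],"pics/w8.png")
E
```

```text
time: 19.52
eef_pos: [0.5418, -0.1792, 0.1237]
tool_rot: [-2.664, -1.662, 0.003]
ft_force: [0.4, 0.8, -0.6]
finger_gap: 0.0853
grip_force: 0.0
time: 20.18
eef_pos: [0.5429, -0.1795, 0.249]
tool_rot: [2.665, 1.663, 0.001]
ft_force: [-0.3, 0.4, -1.4]
finger_gap: 0.0852
grip_force: 0.0
t 20.18 pos [ 0.5429 -0.1795  0.249 ] yaw_y -26.08 tilt -1.0 q [-0.32  0.36  0.16  1.36 -0.    1.71] 
 shares [ 1.0e-04 -2.1e-03  3.5e-01] mm [  0.   -0.8 140. ] gap 0.08519824593528025 grip 0.0 F [-0.31  0.4  -1.44] T [0.012 0.017 0.004]
(np.float64(317.5437610016581), np.float64(192.79215167090098))
[[329.4, 167.9], [288.0, 198.6], [334.7, 216.9]] [1058, 990, 828] [array([ 0.5414, -0.1812,  0.107 ]), array([0.0244, 0.0243, 0.0241]), array([ 40.6821, 161.5279, -79.2006]), np.float64(41.0031)]
```

View pics/w8.png

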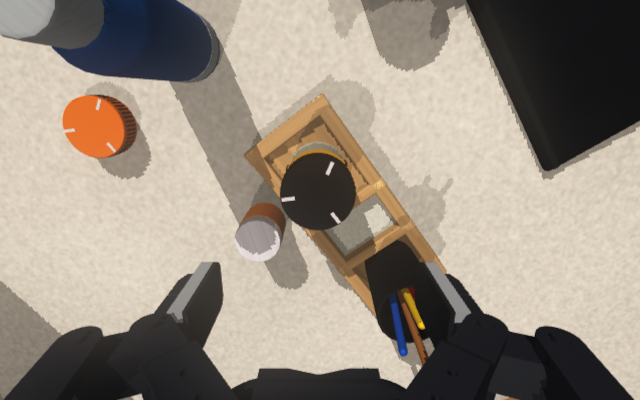

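After release the lid sits level on the jar at (318,193), and the phase reads 41.0° against 39.4°. That is within my error, but it costs little to regrip, press to the stop once more and measure again from the same pose.

```bash
python3 -m jog '[[[85,0,-0.001,0.05,0],[85,0,0,0.07,0],[85,0,0,0.07,0],[85,0,0,0.06,0],[85,0,0,0.05,0],[85,0,0,0.03,0],[85,0,0,0.0155,0],[85,0,0,0,0]]]' 100
python3 -c "
from h import *
go([.5423,-.1792,.110])"
python3 -m jog '[[[50,0,0,0,0],[50,0,0,0,0],[50,0,0,0,0],[50,0,0,0,0],[50,0,0,0,0],[50,0,0,0,0],[50,0,0,0,0],[50,0,0,0,0]]]' 110
python3 -m jog '[[[50,0,0,0,0.5],[50,0,0,0,0.5],[50,0,0,0,0.5],[50,0,0,0,0.5],[50,0,0,0,0],[50,0,0,0,0],[50,0,0,0,0],[50,0,0,0,0]]]' 
python3 - <<'E'
from h import *
go([.5423,-.1792,.109])
E
```

```text
time: 20.9
eef_pos: [0.541, -0.1789, 0.1085]
tool_rot: [-2.663, -1.662, 0.003]
ft_force: [-0.6, -0.1, -0.3]
finger_gap: 0.0848
grip_force: 0.0
t 20.9 pos [ 0.541  -0.1789  0.1085] yaw_y -26.08 tilt -0.99999 q [-0.32  0.42 -0.11  1.04 -0.    1.71] 
 shares [ 0.0007  0.0033 -0.0037] mm [ 0.3  1.3 -1.5] gap 0.08481223356182076 grip 0.0 F [-0.65 -0.1  -0.3 ] T [-0.055 -0.016  0.034]
time: 21.57
eef_pos: [0.5426, -0.1794, 0.1123]
tool_rot: [2.664, 1.662, 0.002]
ft_force: [-6.7, 2.2, 16.0]
finger_gap: 0.0585
grip_force: 117.1
time: 22.23
eef_pos: [0.5422, -0.1787, 0.1124]
tool_rot: [2.773, 1.476, 0.002]
ft_force: [-10.7, 6.0, 19.3]
finger_gap: 0.0584
grip_force: 117.5
t 22.23 pos [ 0.5422 -0.1787  0.1124] yaw_y -33.96 tilt -1.0 q [-0.32  0.42 -0.11  1.04  0.    1.84] 
 shares [-0.001   0.0009  0.0084] mm [-0.4  0.4  3.4] gap 0.058367492803864385 grip 117.45142570565804 F [-10.69   6.05  19.27] T [1.44  2.396 1.689]
```

```bash
python3 -m jog '[[[85,0,0,0,0],[85,0,0,0,0],[85,0,0,0,0],[85,0,0,0,0],[85,0,0,0,0],[85,0,0,0,0],[85,0,0,-0.01,-0.5],[85,0,0,-0.03,-0.5]]]' 60
python3 -m jog '[[[85,0,0,-0.05,-0.5],[85,0,0,-0.06,-0.5],[85,0,0,-0.06,0],[85,0,0,-0.06,0],[85,0,0,-0.05,0],[85,0,0,-0.03,0],[85,0,0,0,0],[85,0,0,0,0]]]'
python3 - <<'E'
from h import *
go([.5423,-.1792,.109])
s=snap("wrist"); c=proj(s,np.array([.5423,-.1797,.107]))
p,a=strokes(s,c,45,4); print(np.round(p,1).tolist(),a,[np.round(q,4) for q in phase(s,p,.107)])
import pickle; pickle.dump(s,open("w9.pkl","wb"))
t=snap("top"); save(t["img"],"pics/t9.png")
E
python3 -m jog '[[[85,0,0,-0.08,0],[85,0,0,-0.08,0],[85,0,0,-0.08,0],[85,0,0,-0.05,0],[85,0,0,0,0],[85,0,0,0,0],[85,0,0,0,0],[85,0,0,0,0]]]'
python3 - <<'E'
from h import *
import pickle
w=pickle.load(open("w9.pkl","rb")); p1,_=strokes(w,proj(w,np.array([.5423,-.1797,.107])),45,4)
s=snap("wrist"); p,a=strokes(s,proj(s,np.array([.5423,-.1797,.107])),32,5)
print(a,[np.round(q,4) for q in phase(s,p,.107)],tri([ray(w,*np.mean(p1,0)),ray(s,*np.mean(p,0))]))
E
```

```text
time: 22.9
eef_pos: [0.5414, -0.179, 0.1253]
tool_rot: [-2.719, -1.57, 0.003]
ft_force: [0.1, 0.3, 1.0]
finger_gap: 0.0849
grip_force: 0.0
time: 23.57
eef_pos: [0.5426, -0.1794, 0.2505]
tool_rot: [2.665, 1.663, 0.001]
ft_force: [0.3, -0.3, -0.2]
finger_gap: 0.0851
grip_force: 0.0
t 23.57 pos [ 0.5426 -0.1794  0.2505] yaw_y -26.08 tilt -1.0 q [-0.32  0.36  0.16  1.37 -0.    1.71] 
 shares [ 1.000e-04 -1.100e-03  3.538e-01] mm [ 1.000e-01 -4.000e-01  1.415e+02] gap 0.08507406876448848 grip 0.0 F [ 0.27 -0.28 -0.2 ] T [ 0.006 -0.052  0.004]
[[329.5, 167.5], [288.4, 198.0], [334.9, 216.3]] [1038, 952, 849] [array([ 0.5412, -0.1811,  0.107 ]), array([0.0244, 0.0243, 0.0241]), array([ 40.9032, 161.4872, -79.1097]), np.float64(41.0936)]
time: 24.33
eef_pos: [0.5419, -0.1792, 0.3649]
tool_rot: [-2.664, -1.662, 0.003]
ft_force: [0.6, 0.3, 0.4]
finger_gap: 0.0845
grip_force: 0.0
[911, 810, 726] [array([ 0.5413, -0.181 ,  0.107 ]), array([0.0243, 0.0241, 0.0241]), array([ 41.0787, 161.4485, -79.2039]), np.float64(41.1078)] (array([ 0.54141198, -0.18071769,  0.10742876]), [np.float64(2.7045256524996587e-05), np.float64(2.704525652491439e-05)])
```

View pics/t9.png

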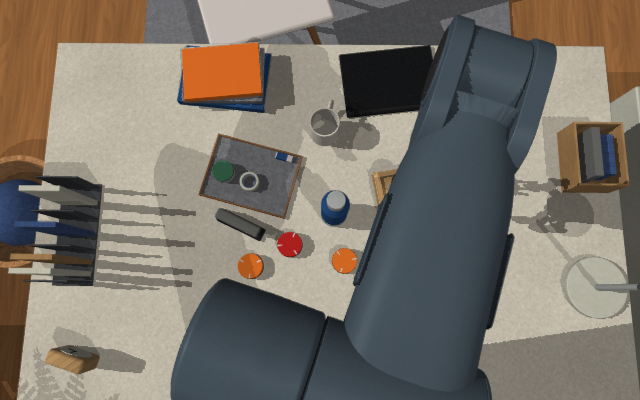

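The phase did not change under firm torque (41.0° then 41.1°), so the lid is at its stop. Its top measures z=0.1074 against 0.107. The top view shows the tape (249,181), tin (222,170), eraser (286,157), stapler, bottle and mug where they were.

```bash
python3 -c "
from station import env
print(env.hand_in())"
```

```text
the job is handed in; nothing more can be done
None
```

The black lid was set on the ridge, turned back until it dropped into the starts, screwed clockwise to its stop and released; no bystander I could see had moved, and I handed the job in at about 24 s.

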